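# Weigh the fragile earth test cylinder

### The arm

A 7-joint arm with a two-finger parallel gripper is mounted at the origin on the work surface. World frame = base frame: x ahead of the robot, y to its left, z up, the work surface at z = 0. Lengths are in m, angles in rad, forces in N, time in s.
With the tool pointing down it reaches from about 0.4 to 0.85 m from the base axis. Payload 10.4 kg.
Tool frame: the origin (TCP) lies at the very end of the fingers, on their centre line; the grasp point (between the pads) lies 19 mm behind it; z points along the fingers, y is the line along which they close (so a half turn about z gives the same grasp; the last joint's range is limited). The gripper opens to 87 mm and grips with 3 to 60 N. Pads are 19 mm wide; open, the fingers measure 117 mm over their backs; the gripper's body (75 mm by 190 mm) begins 51 mm behind the grasp point.
Start: joints at [-0.023, 0.332, -0.065, 1.46, 0.022, 1.35, -0.088], TCP at [0.625, 0, 0.223] pointing down, gripper open.
Joint ranges: [-2.6, 2.6], [-0.5, 2.12], [-1.47, 1.34], [0.16, 2.42], [-1.27, 4.41], [0.06, 2.06], [-2.6, 2.6]. Speed limits (rad/s): [2.22, 2.22, 2.79, 2.79, 3.14, 3.14, 3.14].

### API

Orientations are given as a unit quaternion [x, y, z, w].
In Python, from bench import * gives the robot as it stands.
- The arm moves only by the tool step_arm, never from a script. Its arguments are lists of equal length, an entry for each row: "delta_pos": the shift along the world's x, y, z in units of 25 mm (1.0 is 25 mm), a list of three; "turn": the turn about the world's z in units of 0.12 rad (1.0 is 0.12 rad). In form: {"delta_pos": [[tx, ty, tz], ...], "turn": [turn, ...]}. A call has 1 to 12 rows; each row shifts and turns the commanded pose from where the row before left it; what a row does not reach is not made up. A row lasts 1/10 s, in which the tool goes at most 50 mm and 8.59 degrees, less where a joint would pass 70% of its speed; a pose out of reach is approached as far as the arm can. A call with a number of a shift or a turn outside -1 to 1 is refused whole. A call with a gripper value outside its range is refused whole. "grip" is the closure, from 0 (fully open) to 1 (shut), set as the call begins (left out, the last holds). The fingers move at their own pace and stop on an object; "newtons" is the grip in N (left out, the last holds). Time passes only in rows, so rows that do not move let the fingers close. It gives the time, the measured TCP pose, the force, the opening and the grip force at its end, in the units of the state.
- read_state(): the state, without advancing time (a new reading comes with each control period).
- camera(name): name is "scene" or "side" or "wrist"; returns a dict with "image" (480x640x3 uint8, red, green, blue), "z_map" (480x640 float32, m along the optical axis (not along the pixel's ray), 0 where there is no reading), "mtx" (3x3 intrinsics, pixels), "view" (4x4, takes a point from world to camera coordinates). Camera axes: x right, y up, looking along -z (the intrinsics and any distortion apply to the point x, -y, -z); pixel columns grow to the right and rows downward; lengths in m; the calibration is good to about 2 mm. A picture is of the moment at which its call begins.
- close_job(): hands the job in; it is judged then, once.
The state is a dict: "time": time; "joint_positions": joint angles; "joint_vel": joint speeds; "joint_torque": joint torques, N m; "ee_pos": TCP position; "eef_rot": TCP orientation; "ft_force": force on the tool from outside, world axes, zero at the start; "torque": the same for the moment, N m; "width": finger opening in m; "grip_force": force on a finger pad.
Only numpy, scipy, OpenCV 4.12 (cv2) and the standard library are available. Lean on these libraries where they do the work, as an engineer would, in place of code of your own. Each camera call takes 0.05 s, during which the arm holds its last target. There are 200 camera calls.

### The job

Put the tall straight earth cylinder from the drying board on the bench scale: stand it upright in the middle of the scale's round pan and let go. It is unfired and crumbles easily, so hold it with a light grip (under 45 N a finger), keep it upright and set it down gently, without dropping it or pressing it onto the pan. Leave the other two specimens on the board standing where they are.

Things in the scene. Friction and masses are not known exactly. Their poses are not given: they have to be found in the camera images.
- tall_cylinder: The specimen to weigh: solid cylinder of dry unfired brown earth, ribbed straight sides, 50 mm diameter, 90 mm tall, 0.3 kg; the tallest of three in a row, 120 mm apart in any order, on a plywood board 18 mm thick. Origin: centre of its underside; z up its axis. 20 to 30 N a finger carries it; it crumbles if gripped with more than 45 N a finger or if it strikes or is pressed on the pan with more than 25 N.
- short_cylinder: Specimen to leave alone: the same earth, 50 mm diameter, but only 50 mm tall. Origin: centre of its underside; z up.
- tapered_cup: Specimen to leave alone: the same earth, tapered, 68 mm diameter at the foot, 37 mm at the top, 70 mm tall. Origin: centre of its underside; z up.
- pan: The scale's flat round steel pan, 120 mm diameter, no rim, on a grey scale housing 200 x 190 mm, 46 mm high. Origin: centre of the pan's upper face, 62 mm above the table; z up. The pan is sprung: it sinks 1 mm per 1.5 N and meets its stop at 8 mm, so the cylinder's weight sinks it about 2 mm. A drop of more than about 8 mm onto it breaks the cylinder.
There are look-alikes about, which are no part of the job. Leave any purple look-alike of the tall_cylinder alone.

How it is judged:
By the outcome, as a careful person would: the job done as asked, in the order asked, and still so for the second after the job is handed in, with the robot touching nothing.
It also fails if it takes over 40 s, if anything falls off the work surface, if the arm or the gripper's body presses on something with over 40 N, if the wrist force passes 120 N, or if a joint passes its speed limit or range.

## Working session

There is one attempt and no reset: what is moved stays moved. The work goes in short steps, Python scripts to look and compute and a tool call to move; the robot and the scene stay as the last step left them, time stands still between calls to the robot, and variables do not carry over. Pictures are saved under pics/ and viewed, at most 10 in all, crops included, and the job is handed in when it is done.

Besides the shell and the picture viewer there is one more tool, called after "Emit:" as name(argument=value, ...), one argument or row to a line, values as JSON. step_arm: Moves the arm, as the interface text tells. Shifts and turns lie within -1 to 1; 1 stands for 25 mm of shift or 0.12 rad of turn. Its arguments: {"type":"object","properties":{"delta_pos":{"type":"array"},"turn":{"type":"array"},"grip":{"type":"number"},"newtons":{"type":"number"}},"required":["delta_pos","turn"]}

```bash
mkdir -p pics; cat > h.py <<'E'
from bench import *
import numpy as np, cv2
def grab(n,save=None):
    c=camera(n)
    if save: cv2.imwrite('pics/'+save,c['image'][:,:,::-1])
    return c
def cloud(c):
    K=np.array(c['mtx']);T=np.linalg.inv(c['view']);z=c['z_map']
    v,u=np.mgrid[:z.shape[0],:z.shape[1]]
    p=np.stack([(u-K[0,2])/K[0,0]*z,-(v-K[1,2])/K[1,1]*z,-z,np.ones_like(z)],-1)
    w=(p@T.T)[...,:3]; w[z==0]=np.nan
    return w
E
python3 - <<'E'
from h import *
a=grab('scene','s1.png');b=grab('side','d1.png')
for c in(a,b): print(np.linalg.inv(c['view']).round(2).tolist())
s=read_state();print(s['time'],s['ee_pos'],s['eef_rot'],s['ft_force'])
E
```

```text
[[-0.45, -0.58, 0.68, 1.24], [0.89, -0.31, 0.33, 0.37], [0.02, 0.75, 0.66, 0.8], [0.0, 0.0, 0.0, 1.0]]
[[0.77, 0.39, -0.51, -0.07], [-0.64, 0.44, -0.63, -0.66], [-0.02, 0.81, 0.58, 0.69], [0.0, 0.0, 0.0, 1.0]]
0.1 [6.24655022e-01 2.34154546e-05 2.21836334e-01] [ 7.07075015e-01  7.07138259e-01 -4.77663499e-04 -4.21703903e-04] [ 0.05313472 -0.74296103  0.28144284]
```

View pics/s1.png

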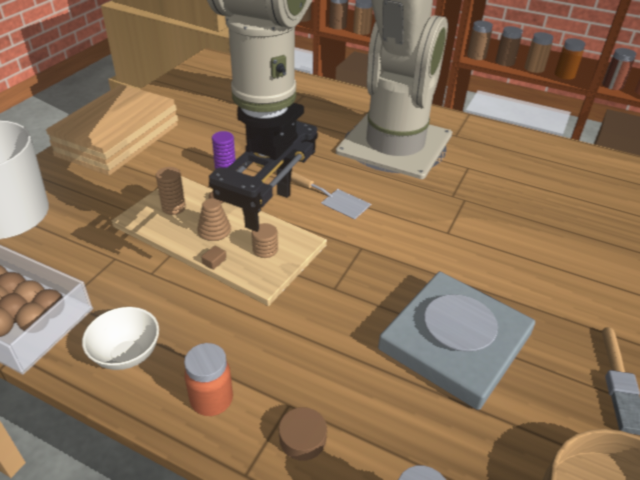

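View pics/d1.png

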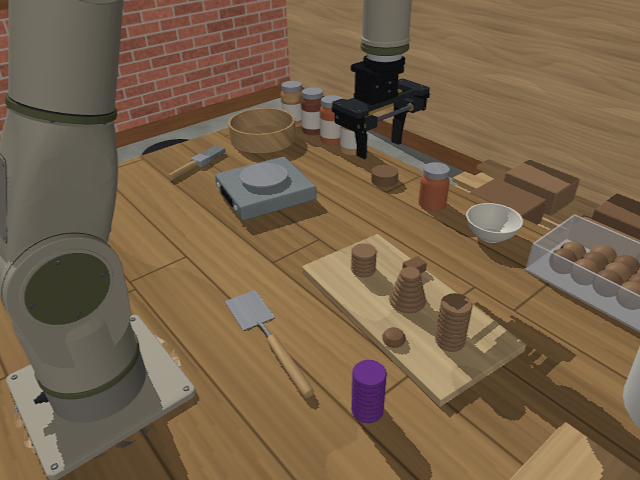

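Scene view: the tall brown cylinder is at (172,192), the cup at (213,220) and the short cylinder at (265,241). The purple look-alike is at (223,150), off the board, and the pan is at (461,322). Side view: tall (453,322), cup (408,290), short (363,260), purple (368,392), pan (264,178). The tall brown one at the end of the row fits, because it is brown, straight, tallest and on the board. I'll confirm this with a crop and measurements.

```bash
python3 - <<'E'
from h import *
A=grab('scene');B=grab('side')
cv2.imwrite('pics/crop.png',cv2.resize(B['image'][220:430,290:540,::-1],None,fx=3,fy=2.8))
def ray(c,u,v):
    K=np.array(c['mtx']);T=np.linalg.inv(c['view'])
    d=T[:3,:3]@np.array([(u-K[0,2])/K[0,0],-(v-K[1,2])/K[1,1],-1]);return T[:3,3],d
def tri(p,q):
    a,d=ray(A,*p);b,e=ray(B,*q)
    s=np.linalg.lstsq(np.stack([d,-e],1),b-a,rcond=None)[0]
    x,y=a+s[0]*d,b+s[1]*e;return ((x+y)/2).round(4),np.linalg.norm(x-y).round(4)
def pl(c,p,z):
    a,d=ray(c,*p);return (a+d*(z-a[2])/d[2]).round(4)
print('tall top',tri((171,174),(455,300)))
print('pan tri',tri((461,322),(264,178)))
for n,c,box in(('scene',A,(150,160,190,220)),('side',B,(430,285,475,355))):
    w=cloud(c);u0,v0,u1,v1=box;W=w[v0:v1,u0:u1].reshape(-1,3)
    z=W[:,2];print(n,'max z',np.nanpercentile(z,[98,99.5]).round(4))
    t=W[(z>np.nanpercentile(z,99)-.004)];print(' top',len(t),np.nanmedian(t,0).round(4),t.min(0).round(3),t.max(0).round(3))
    b=W[(z>.03)];b=b[b[:,2]<.1];print(' sides',b.min(0).round(3),b.max(0).round(3))
for n,c,(u,v) in(('scene',A,(461,322)),('side',B,(264,178))):
    w=cloud(c);W=w[v-45:v+45,u-60:u+60].reshape(-1,3);t=W[(W[:,2]>.056)&(W[:,2]<.07)]
    (cx,cy),r=cv2.minEnclosingCircle(t[:,:2].astype(np.float32));print('pan',n,cx,cy,r,np.median(t[:,2]))
w=cloud(B)
for q in((363,248),(408,272),(390,380),(368,372)):print(q,w[q[1],q[0]].round(3))
m=(w[...,2]>.014)&(w[...,2]<.022);m[:230]=0
# board
P=w[m&(w[...,0]>.3)&(w[...,0]<.9)];R=cv2.minAreaRect(P[:,:2].astype(np.float32));print(R)
E
```

```text
tall top (array([ 0.4958, -0.3065,  0.1086]), np.float64(0.0045))
pan tri (array([0.55  , 0.3191, 0.0522]), np.float64(0.0049))
scene max z [0.1085 0.1096]
 top 270 [ 0.4968 -0.3136  0.1074] [ 0.47  -0.338  0.105] [ 0.521 -0.288  0.112]
 sides [ 0.477 -0.335  0.03 ] [ 0.522 -0.288  0.1  ]
side max z [0.1094 0.11  ]
 top 508 [ 0.492  -0.3143  0.1081] [ 0.468 -0.337  0.106] [ 0.518 -0.29   0.112]
 sides [ 0.468 -0.339  0.03 ] [ 0.509 -0.29   0.1  ]
pan scene 0.5533604025840759 0.31950512528419495 0.06106453761458397 0.061058465618954116
pan side 0.5874490141868591 0.41668903827667236 0.16346457600593567 0.06136226066398365
(363, 248) [ 0.522 -0.069  0.066]
(408, 272) [ 0.515 -0.192  0.085]
(390, 380) [ 0.37  -0.295 -0.001]
(368, 372) [ 0.3   -0.311  0.089]
((0.5790057182312012, -0.27769899368286133), (0.4927329123020172, 0.5958102345466614), 52.130577087402344)
```

View pics/crop.png

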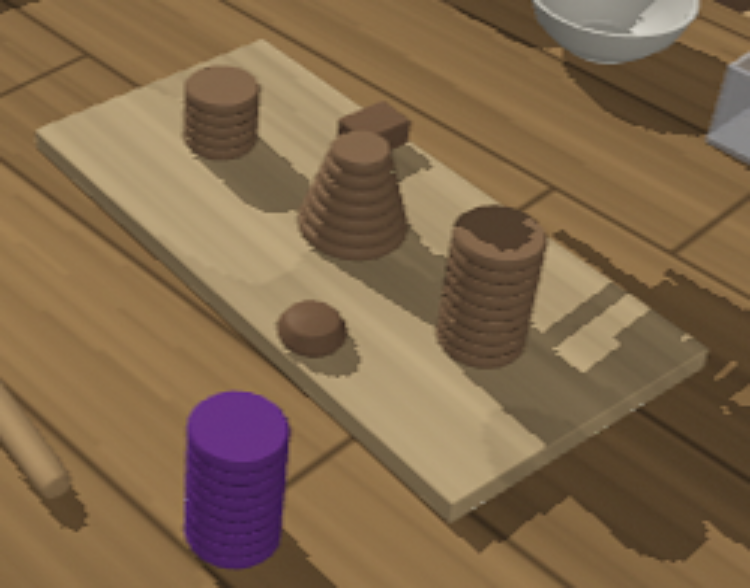

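The crop confirms it: the tall straight brown cylinder is on the board, about 120 mm from the cup, with its top at 0.108 m (18+90 mm). The purple one stands off the board. The fingers close along world x, so they stay clear of the cup. I'll go above it now.

Emit:
step_arm(
  delta_pos=[
    [-0.43,-1,0],
    [-0.43,-1,0],
    [-0.43,-1,0],
    [-0.43,-1,0],
    [-0.43,-1,0],
    [-0.43,-1,0],
    [-0.43,-1,0],
    [-0.43,-1,0],
    [-0.43,-1,0],
    [-0.43,-1,0],
    [-0.43,-1,0],
    [-0.43,-1,0],
  ],
  turn=[0,0,0,0,0,0,0,0,0,0,0,0],
  grip=0,
  newtons=25,
)

```text
time: 1.4
ee_pos: [0.4954, -0.3009, 0.2225]
eef_rot: [0.707, 0.707, 0.0, -0.0]
ft_force: [0.2, -0.0, -0.2]
width: 0.087
grip_force: 0.0
```

Emit:
step_arm(
  delta_pos=[
    [0,-0.5,0],
    [0,0,0],
    [0,0,0],
    [0,0,0],
  ],
  turn=[0,0,0,0],
)

```text
time: 1.8
ee_pos: [0.497, -0.3107, 0.2224]
eef_rot: [0.706, 0.708, 0.0, -0.0]
ft_force: [-0.2, 0.6, 0.5]
width: 0.0873
grip_force: 0.0
```

```bash
python3 - <<'E'
from h import *
c=grab('wrist','w1.png');w=cloud(c);s=read_state();e=s['ee_pos'];print(s['time'],e,s['eef_rot'].round(3) if hasattr(s['eef_rot'],'round') else s['eef_rot'])
m=(w[...,2]>.1)&(w[...,2]<.116)&(abs(w[...,0]-.495)<.04)&(abs(w[...,1]+.313)<.04)
P=w[m];(x,y),r=cv2.minEnclosingCircle(P[:,:2].astype(np.float32));print(len(P),x,y,r,np.median(P,0))
v,u=np.where(m);print(u.min(),u.max(),v.min(),v.max())
E
```

```text
1.85 [ 0.49687782 -0.31087896  0.2225125 ] [ 0.706  0.708  0.    -0.   ]
2925 0.49293750524520874 -0.31419143080711365 0.02530469372868538 [ 0.49296852 -0.31249685  0.10832806]
285 345 208 268
```

View pics/w1.png

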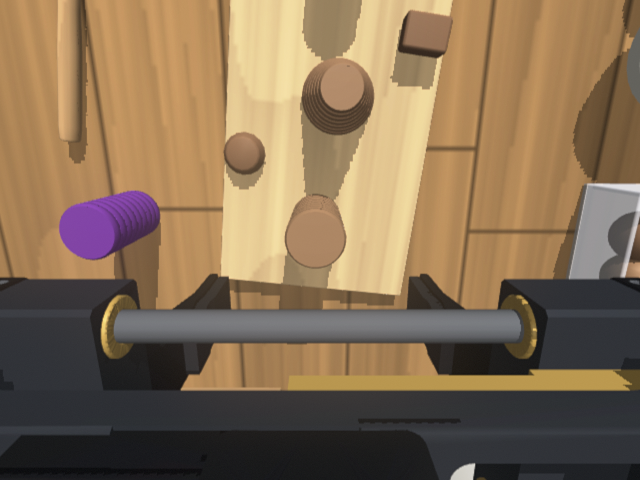

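The wrist view shows the cylinder's top at (316,238), which gives a centre of (0.493, -0.314), a radius of 25 mm and a top at 0.108 m. That agrees with the other views. I'll centre on it and go down.

Emit:
step_arm(
  delta_pos=[
    [-0.15,-0.1,0],
    [0,0,-0.8],
    [0,0,-0.8],
    [0,0,-0.8],
    [0,0,-0.8],
    [0,0,-0.8],
    [0,0,-0.8],
    [0,0,-0.8],
    [0,0,-0.8],
    [0,0,-0.4],
    [0,0,0],
    [0,0,0],
  ],
  turn=[0,0,0,0,0,0,0,0,0,0,0,0],
)

```text
time: 3.05
ee_pos: [0.4926, -0.3151, 0.0533]
eef_rot: [0.707, 0.707, 0.0, 0.0]
ft_force: [0.5, 0.6, -0.2]
width: 0.0874
grip_force: 0.0
```

Emit:
step_arm(
  delta_pos=[
    [0,0,0],
    [0,0,0],
    [0,0,0],
    [0,0,0],
    [0,0,0],
    [0,0,0],
    [0,0,0],
    [0,0,0],
    [0,0,0],
    [0,0,0],
  ],
  turn=[0,0,0,0,0,0,0,0,0,0],
  grip=1,
  newtons=25,
)

```text
time: 4.05
ee_pos: [0.4926, -0.315, 0.0528]
eef_rot: [0.707, 0.707, 0.0, 0.0]
ft_force: [1.2, -0.3, 1.3]
width: 0.0494
grip_force: 25.0
```

Held at 25 N with a 49 mm opening. Lifting it.

Emit:
step_arm(
  delta_pos=[
    [0,0,0.2],
    [0,0,0.4],
    [0,0,0.6],
    [0,0,0.6],
    [0,0,0.6],
    [0,0,0.6],
    [0,0,0.6],
    [0,0,0.6],
    [0,0,0.4],
    [0,0,0.2],
    [0,0,0],
    [0,0,0],
  ],
  turn=[0,0,0,0,0,0,0,0,0,0,0,0],
)

```text
time: 5.25
ee_pos: [0.492, -0.3148, 0.172]
eef_rot: [0.707, 0.707, -0.0, -0.0]
ft_force: [0.3, 0.2, -2.6]
width: 0.0495
grip_force: 25.0
```

Emit:
step_arm(
  delta_pos=[
    [0,0.3,0],
    [0.1,0.6,0],
    [0.1,0.8,0],
    [0.1,0.8,0],
    [0.1,0.8,0],
    [0.1,0.8,0],
    [0.1,0.8,0],
    [0.1,0.8,0],
    [0.1,0.8,0],
    [0.1,0.8,0],
    [0.1,0.8,0],
    [0.1,0.8,0],
  ],
  turn=[0,0,0,0,0,0,0,0,0,0,0,0],
)

```text
time: 6.45
ee_pos: [0.5195, -0.0901, 0.1724]
eef_rot: [0.707, 0.708, -0.0, -0.0]
ft_force: [0.6, -0.3, -2.1]
width: 0.0495
grip_force: 25.0
```

Emit:
step_arm(
  delta_pos=[
    [0.1,0.8,0],
    [0.1,0.8,0],
    [0.1,0.8,0],
    [0.1,0.8,0],
    [0.1,0.8,0],
    [0.1,0.8,0],
    [0.1,0.8,0],
    [0.1,0.8,0],
    [0.1,0.8,0],
    [0.1,0.8,0],
    [0.1,0.5,0],
    [0,0.2,0],
  ],
  turn=[0,0,0,0,0,0,0,0,0,0,0,0],
)

```text
time: 7.65
ee_pos: [0.5468, 0.1272, 0.1723]
eef_rot: [0.706, 0.708, 0.0, -0.0]
ft_force: [-0.3, -0.1, -2.5]
width: 0.0496
grip_force: 25.0
```

```bash
python3 - <<'E'
from h import *
s=read_state();print(s['time'],s['ee_pos'],s['width'],s['grip_force'],s['ft_force'])
c=grab('wrist');w=cloud(c)
m=(w[...,2]>.056)&(w[...,2]<.068)&(abs(w[...,0]-.553)<.075)&(abs(w[...,1]-.32)<.075)
P=w[m];print(len(P),cv2.minEnclosingCircle(P[:,:2].astype(np.float32)),np.median(P[:,2]),P.min(0),P.max(0))
cv2.imwrite('pics/w2.png',c['image'][:,:,::-1])
E
```

```text
7.65 [0.54677165 0.12719597 0.17234419] 0.04957820738538916 24.996823717374355 [-0.29608834 -0.1292291  -2.4666586 ]
5891 ((0.5511413216590881, 0.2913385033607483), 0.05237799882888794) 0.06167237240914747 [0.4988634  0.25971983 0.05689482] [0.60341923 0.29171247 0.06475864]
```

View pics/w2.png

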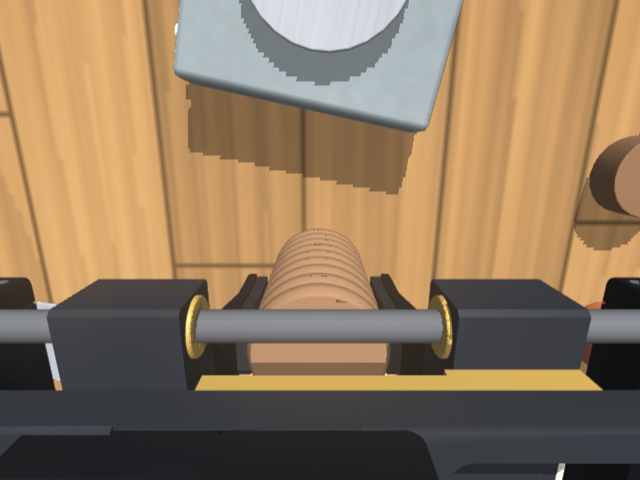

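The cylinder is upright in the grip at (320,290), and the pan is cut off at the top edge around (330,20). Its near edge at y=0.260 agrees with a centre at y≈0.320. I'll move closer and measure the whole pan.

Emit:
step_arm(
  delta_pos=[
    [0,0.4,0],
    [0,0.6,0],
    [0,0.6,0],
    [0,0.4,0],
    [0,0.2,0],
    [0,0,0],
    [0,0,0],
  ],
  turn=[0,0,0,0,0,0,0],
)

```text
time: 8.4
ee_pos: [0.5474, 0.1795, 0.1725]
eef_rot: [0.707, 0.707, -0.0, 0.0]
ft_force: [-1.1, -0.7, -2.5]
width: 0.0498
grip_force: 25.0
```

```bash
python3 - <<'E'
from h import *
s=read_state();print(s['time'],s['ee_pos'])
c=grab('wrist');w=cloud(c)
m=(w[...,2]>.057)&(w[...,2]<.068)&(abs(w[...,0]-.553)<.075)&(abs(w[...,1]-.32)<.075)
n,l,st,_=cv2.connectedComponentsWithStats(m.astype(np.uint8));k=1+st[1:,4].argmax();print(st[k])
P=w[l==k];print(len(P),cv2.minEnclosingCircle(P[:,:2].astype(np.float32)),np.median(P[:,2]),np.percentile(P,[.2,99.8],axis=0))
# grasped cylinder seen in side view: underside, axis
for n in('side','scene'):
    c=camera(n);w=cloud(c);e=np.array(s['ee_pos'])
    im=c['image'].astype(int)
    m=(np.hypot(w[...,0]-e[0],w[...,1]-e[1])<.032)&(w[...,2]>.1)&(w[...,2]<.165)&(im[...,0]-im[...,2]>25)
    P=w[m];print(n,len(P),P[:,2].min(),np.percentile(P[:,2],2))
    for a,b in((.135,.143),(.145,.153)):
        q=P[(P[:,2]>a)&(P[:,2]<b)]
        if len(q)>6:
            A=np.c_[2*q[:,:2],np.ones(len(q))];z=np.linalg.lstsq(A,(q[:,:2]**2).sum(1),rcond=None)[0];print(a,z[:2],np.sqrt(z[2]+z[0]**2+z[1]**2))
E
```

```text
8.4 [0.54735973 0.17951072 0.17248565]
[  240     0   174   131 18916]
18916 ((0.5516089200973511, 0.31947430968284607), 0.060169119387865067) 0.06171368227212373 [[0.49289711 0.26091362 0.05950675]
 [0.60970968 0.34353539 0.06383285]]
side 216 0.13803266411587833 0.13916098317216033
0.135 [0.54656944 0.1808015 ] 0.022931565426109864
0.145 [0.54637388 0.1809744 ] 0.023382337075988534
scene 338 0.1372890856598591 0.13918023287848597
0.135 [0.54685399 0.17924713] 0.024578982058041803
0.145 [0.54839521 0.17959274] 0.02356287602324399
```

The pan centre is (0.552, 0.320) with radius 60 mm and z = 0.062. The cylinder's underside is 35 mm below the TCP, so contact should come at TCP z≈0.097. Moving over the pan and lowering to just above it.

Emit:
step_arm(
  delta_pos=[
    [0.05,0.3,0],
    [0.05,0.6,0],
    [0.08,0.8,0],
    [0,0.8,0],
    [0,0.8,0],
    [0,0.8,0],
    [0,0.7,0],
    [0,0.5,0],
    [0,0.3,0],
    [0,0,0],
    [0,0,0],
    [0,0,0],
  ],
  turn=[0,0,0,0,0,0,0,0,0,0,0,0],
)

```text
time: 9.75
ee_pos: [0.5522, 0.3189, 0.1726]
eef_rot: [0.708, 0.707, -0.0, 0.0]
ft_force: [0.1, 0.5, -2.8]
width: 0.0495
grip_force: 25.0
```

Emit:
step_arm(
  delta_pos=[
    [0,0,-0.2],
    [0,0,-0.4],
    [0,0,-0.5],
    [0,0,-0.5],
    [0,0,-0.4],
    [0,0,-0.3],
    [0,0,-0.2],
    [0,0,-0.1],
    [0,0,-0.1],
    [0,0,0],
    [0,0,0],
  ],
  turn=[0,0,0,0,0,0,0,0,0,0,0],
)

```text
time: 10.85
ee_pos: [0.5519, 0.3202, 0.1055]
eef_rot: [0.707, 0.707, 0.0, 0.0]
ft_force: [0.5, -0.9, -2.0]
width: 0.0498
grip_force: 25.0
```

Underside about 9 mm above the pan. Lowering slowly and watching the force.

Emit:
step_arm(
  delta_pos=[
    [0,0,-0.06],
    [0,0,-0.06],
    [0,0,-0.06],
    [0,0,-0.06],
    [0,0,-0.04],
    [0,0,0],
    [0,0,0],
  ],
  turn=[0,0,0,0,0,0,0],
)

```text
time: 11.55
ee_pos: [0.5518, 0.32, 0.0981]
eef_rot: [0.707, 0.707, 0.0, 0.0]
ft_force: [-0.8, 0.5, -4.0]
width: 0.0493
grip_force: 25.0
```

Emit:
step_arm(
  delta_pos=[
    [0,0,-0.04],
    [0,0,-0.03],
    [0,0,0],
    [0,0,0],
  ],
  turn=[0,0,0,0],
)

```text
time: 11.95
ee_pos: [0.5518, 0.32, 0.0963]
eef_rot: [0.707, 0.707, 0.0, 0.0]
ft_force: [-0.9, -0.3, -2.8]
width: 0.0496
grip_force: 25.0
```

Emit:
step_arm(
  delta_pos=[
    [0,0,-0.04],
    [0,0,-0.04],
    [0,0,0],
    [0,0,0],
  ],
  turn=[0,0,0,0],
)

```text
time: 12.35
ee_pos: [0.5518, 0.3201, 0.0945]
eef_rot: [0.707, 0.707, 0.0, 0.0]
ft_force: [-0.1, 0.0, -1.5]
width: 0.0496
grip_force: 25.0
```

```bash
python3 - <<'E'
from h import *
print(np.mean([read_state()['ft_force'] for _ in range(5)],0))
c=grab('scene');cv2.imwrite('pics/s3.png',cv2.resize(c['image'][200:410,360:560,::-1],None,fx=2.8,fy=2.8))
E
```

```text
[-0.0769604   0.01420085 -1.54551588]
```

View pics/s3.png

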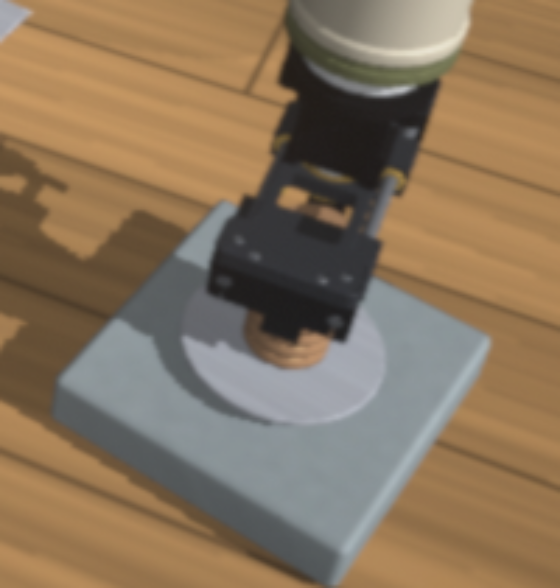

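In the crop the cylinder stands at about (290,345), in the middle of the pan at (285,345), and appears to be touching. The tool force has eased from −2.8 to −1.5 N. I'll lower it a little more.

Emit:
step_arm(
  delta_pos=[
    [0,0,-0.04],
    [0,0,-0.04],
    [0,0,0],
    [0,0,0],
  ],
  turn=[0,0,0,0],
)

```text
time: 12.8
ee_pos: [0.5519, 0.3201, 0.0926]
eef_rot: [0.707, 0.707, 0.0, 0.0]
ft_force: [-0.2, 0.8, 2.0]
width: 0.0498
grip_force: 25.0
```

The scale now carries the full weight plus about 2 N. I'll ease up 1 mm, then open gently.

Emit:
step_arm(
  delta_pos=[
    [0,0,0.04],
    [0,0,0],
    [0,0,0],
  ],
  turn=[0,0,0],
  newtons=20,
)

```text
time: 13.1
ee_pos: [0.5519, 0.3201, 0.0934]
eef_rot: [0.707, 0.707, 0.0, 0.0]
ft_force: [0.4, 0.1, 0.9]
width: 0.0494
grip_force: 20.0
```

Emit:
step_arm(
  delta_pos=[
    [0,0,0],
    [0,0,0],
    [0,0,0],
    [0,0,0],
    [0,0,0],
  ],
  turn=[0,0,0,0,0],
  grip=0.35,
)

```text
time: 13.6
ee_pos: [0.5518, 0.32, 0.0933]
eef_rot: [0.707, 0.707, -0.0, 0.0]
ft_force: [-0.2, 0.9, 0.0]
width: 0.0565
grip_force: 0.0
```

Emit:
step_arm(
  delta_pos=[
    [0,0,0],
    [0,0,0],
    [0,0,0],
    [0,0,0],
    [0,0,0],
    [0,0,0],
    [0,0,0],
    [0,0,0],
  ],
  turn=[0,0,0,0,0,0,0,0],
  grip=0,
)

```text
time: 14.4
ee_pos: [0.5517, 0.32, 0.0933]
eef_rot: [0.707, 0.707, 0.0, 0.0]
ft_force: [-0.5, 0.6, -0.4]
width: 0.0869
grip_force: 0.0
```

Emit:
step_arm(
  delta_pos=[
    [0,0,0.3],
    [0,0,0.6],
    [0,0,0.8],
    [0,0,0.8],
    [0,0,0.8],
    [0,0,0.8],
    [0,0,0.8],
    [0,0,0.8],
    [0,0,0.4],
    [0,-0.5,0],
    [0,-0.8,0],
    [0,-0.8,0],
  ],
  turn=[0,0,0,0,0,0,0,0,0,0,0,0],
)

```text
time: 15.6
ee_pos: [0.5514, 0.2658, 0.2448]
eef_rot: [0.707, 0.707, -0.001, -0.0]
ft_force: [-0.8, 0.0, 0.2]
width: 0.0867
grip_force: 0.0
```

Emit:
step_arm(
  delta_pos=[
    [0,-0.8,0],
    [0,-0.8,0],
    [0,-0.5,0],
    [0,0,0],
    [0,0,0],
  ],
  turn=[0,0,0,0,0],
)

```text
time: 16.1
ee_pos: [0.5516, 0.2154, 0.2456]
eef_rot: [0.707, 0.707, 0.0, -0.0]
ft_force: [0.2, 0.9, -0.5]
width: 0.0871
grip_force: 0.0
```

```bash
python3 - <<'E'
from h import *
c=grab('scene','s4.png');w=cloud(c)
m=(abs(w[...,0]-.552)<.06)&(abs(w[...,1]-.32)<.06)&(w[...,2]>.142)&(w[...,2]<.17)
P=w[m];print(len(P),cv2.minEnclosingCircle(P[:,:2].astype(np.float32)),np.median(P[:,2]))
s=read_state();print(s['time'],s['ee_pos'])
E
```

```text
643 ((0.5532193183898926, 0.32115811109542847), 0.026234202086925507) 0.14876129098925817
16.15 [0.55143207 0.21597355 0.24563699]
```

View pics/s4.png

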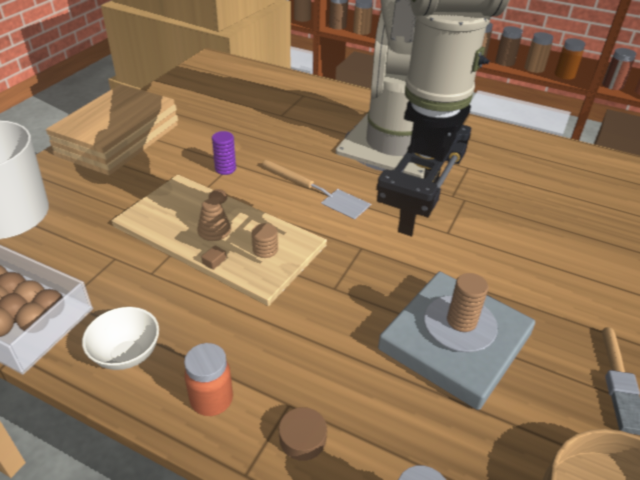

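The cylinder stands upright and whole on the pan at (467,303), centred to within about 2 mm. The cup (213,220), the short cylinder (265,241) and the purple one (223,152) haven't moved, and the gripper is clear. Handing in.

```bash
python3 -c "
from bench import *
print(close_job())"
```

```text
the job is handed in; nothing more can be done
None
```

The tall earth cylinder is standing upright and released in the middle of the scale's pan, within about 2 mm of centre, with the other two specimens left where they were, and the job is handed in.

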